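Fit the handle on the tile press

ROBOT

A 6-joint arm with a two-finger parallel gripper is mounted at the origin on the work surface. World frame = base frame: x ahead of the robot, y to its left, z up, the work surface at z = 0. Lengths are in m, angles in rad, forces in N, time in s.
With the tool pointing down it reaches from about 0.375 to 0.975 m from the base axis. Payload 3.8 kg.
Tool frame: the origin (TCP) lies at the very end of the fingers, on their centre line; the grasp point (between the pads) lies 19 mm behind it; z points along the fingers, y is the direction in which the jaws open and shut (so a half turn about z gives the same grasp; the last joint's range is limited). The gripper opens to 85 mm and grips with 20 to 120 N. Pads are 22 mm wide; open, the fingers measure 114 mm over their backs; the gripper's body (76 mm by 85 mm) begins 54 mm behind the grasp point. The pads swing forward as they close: fully open they stand 13 mm farther back than shut.
Start: joints at [-1.178, 0.264, 1.604, -0, 1.274, -0.037], TCP at [0.281, -0.614, 0.192] pointing down, gripper open.
Joint ranges: [-2.63, 2.63], [-0.94, 2.18], [0.31, 2.57], [-1.31, 4.45], [0, 2.66], [-2.55, 2.55]. Speed limits (rad/s): [2.57, 2.57, 3.14, 3.14, 3.14, 3.14].

INTERFACE

Orientations are given as a rotation vector (axis times angle).
In Python, from workcell import bot, viewer gives the robot as it stands.
- The arm moves only by the tool jog_arm, never from a script. Its argument "motion" is a list of rows, each an object of numbers: "dx", "dy", "dz": the shift along the world's x, y, z in cm; "turn": the turn about the world's z in rad. A call has 1 to 12 rows; each row shifts and turns the commanded pose from where the row before left it; what a row does not reach is not made up. A row lasts 1/12 s, in which the tool goes at most 41.7 mm and 7.16 degrees, less where a joint would pass 70% of its speed; a pose out of reach is approached as far as the arm can. A call is refused whole if a number of a shift passes 4.17 or a number of a turn 0.125, either way. A call with a gripper value outside its range is refused whole. "fingers" is the finger opening in cm, from 0 to 8.54, set as the call begins (left out, the last holds). The fingers move at their own pace and stop on an object; "grip_force" is the grip in N (left out, the last holds). Time passes only in rows, so rows that do not move let the fingers close. It gives the time, the measured TCP pose, the force and the opening at its end, in the units of the state.
- bot.read_state(): the state, without advancing time (a new reading comes with each control period).
- viewer.read_camera(name): name is "side" or "top"; returns (picture, depth): 400x640x3 uint8, red, green, blue; 400x640 float32, m along the optical axis (not along the pixel's ray), 0 where there is no reading.
- viewer.camera_info(name): a dict with "vertical_fov" (degrees; the focal length in pixels is half the picture's height over the tangent of half this angle, whatever the lens; pixels are square), "cx", "cy" (the principal point, pixels), "R" (3x3) and "t" (3): a world point X has camera coordinates R X + t. Camera axes: x right, y down, z forward; pixel columns grow to the right and rows downward; lengths in m; the calibration is good to about 2 mm. A picture is of the moment at which its call begins. camera_info takes no time and is no camera call.
- bot.finish_job(): hands the job in, once; it reports no verdict.
The state is a dict: "time": time; "q": joint angles; "joint_vel": joint speeds; "joint_torque": joint torques, N m; "tool_pos": TCP position; "tcp_rot": TCP orientation; "wrist_force": force on the tool from outside, world axes, zero at the start; "torque": the same for the moment, N m; "width": opening from 0.0 (shut) to 1.0 (fully open).
Only numpy, scipy, OpenCV 4.12 (cv2) and the standard library are available. Lean on these libraries where they do the work, as an engineer would, in place of code of your own. Each camera call takes 0.05 s, during which the arm holds its last target. There are 200 camera calls.

TASK

The handle of the green tile press has been taken off. Take the handle with one red and one black grip, turn it so that its keyway lies over the red key on the upright screw end of the press, and slide it down over the screw until it sits fully home on the collar, then let go. Leave the similar spare handle with two blue grips where it lies: its bore has no keyway.

Things in the scene. Friction and masses are not known exactly. Their poses are not given: they have to be found in the camera images.
- handle_center (a point): Press handle, a 204 mm bar lying flat, red grip at one end, black at the other (26 mm thick), about 0.35 kg. Hub: flat-sided block 40 high, 46 wide across the bar (y -23..23), x -24..40 mm; grasp across its flat sides. Through bore 28 mm wide, with a 16 mm wide keyway towards the red grip, out to 31 mm from the bore axis. Point: on that axis, 20 mm above the underside; x to the red grip, z up.
- shaft_seat (a point): Fixed upright screw end on the press. Point: centre of the top of its round collar (42 mm across), 150 mm above the table, where the hub rests; x towards the key, z up. Above it a shaft 18 mm thick, 52 mm high, its top 14 mm tapered to 6 mm; a red key 5 mm wide reaches 25 mm from the axis, from the collar to 28 mm up. Fully home, the handle's centre is 20 mm above this point.
- press: The green tile press, fixed: base 200 x 250 x 28 mm, two steel columns and a crossbeam 50 mm wide along y, its top 130 mm above the table (column nuts 138 mm); the collar stands 20 mm above the beam. Origin: centre of the base's underside, below the screw; x across the beam, y along it, z up.
- spare_center (a point): Spare handle, to be left alone: same size and shape, but two blue grips and a plain round 28 mm bore without keyway, so it does not fit over the key. Point: on the bore axis, 20 mm above its underside; x along the bar, z up.

How it is judged:
At the end, for the whole second after the job is handed in: The handle with the red and black grips is on the screw: its centre within 12 mm of the shaft's axis and less than 30 mm above the collar's top (20 mm is fully home), its bar within 20 degrees of the key's direction, level within 8 degrees, released and at rest (horizontal distance between handle_center and shaft_seat below 0.012 m and z of handle_center in the frame of shaft_seat below 0.03 m and angle between the x axis of handle_center and the x axis of shaft_seat, either way round below 0.35 rad and angle between the z axis of handle_center and the z axis of shaft_seat, either way round below 0.15 rad and linear speed of handle below 0.03 m/s); the robot touches nothing.
It fails at once if the spare handle with blue grips is moved by more than 40 mm (distance of spare_center from where it was at the start of the episode above 0.04 m).
It also fails if it takes over 38 s, if anything falls off the work surface, if the arm or the gripper's body presses on something with over 40 N, if the wrist force passes 120 N, or if a joint passes its speed limit or range.

## Working session

There is one attempt and no reset: what is moved stays moved. The work goes in short steps, Python scripts to look and compute and a tool call to move; the robot and the scene stay as the last step left them, time stands still between calls to the robot, and variables do not carry over. Pictures are saved under pics/ and viewed, about 8 in all and at most 12, crops included, and the job is handed in when it is done.

Besides the shell and the picture viewer there is one more tool, called by a JSON object that holds its "fn" and its "kwargs". jog_arm: Moves the arm, as the interface text tells. Its arguments: {"type":"object","properties":{"motion":{"type":"array"},"fingers":{"type":"number"},"grip_force":{"type":"number"}},"required":["motion"]}

```bash
mkdir -p pics; ls
cat > h.py <<'E'
import numpy as np, cv2
from workcell import bot, viewer
def cam(n):
    i=viewer.camera_info(n); f=200/np.tan(np.radians(i["vertical_fov"])/2)
    return f,i["cx"],i["cy"],np.array(i["R"]),np.array(i["t"]),i
def shot(n,name=None):
    im,d=viewer.read_camera(n)
    if name: cv2.imwrite(f"pics/{name}.png",im[:,:,::-1])
    return im,d
def cloud(n,d):
    f,cx,cy,R,t,_=cam(n)
    v,u=np.mgrid[0:400,0:640]
    P=np.stack([(u-cx)/f*d,(v-cy)/f*d,d],-1)
    return (P-t)@R
def onplane(n,uv,z):
    f,cx,cy,R,t,_=cam(n)
    uv=np.atleast_2d(uv).astype(float)
    r=np.c_[(uv[:,0]-cx)/f,(uv[:,1]-cy)/f,np.ones(len(uv))]@R
    c=-R.T@t
    return c+r*((z-c[2])/r[:,2])[:,None]
E
python3 - <<'E'
from h import *
print(bot.read_state())
for n in("top","side"):
    im,d=shot(n,n+"0"); np.savez(n+"0.npz",im=im,d=d); print(viewer.camera_info(n))
E
```

```text
pics
{'time': 0.0, 'q': array([-1.17788102e+00,  2.64726589e-01,  1.60538863e+00, -1.73216537e-05,
        1.27365753e+00, -3.68711273e-02]), 'joint_vel': array([ 0.00013604, -0.00313885, -0.00041581,  0.00054006, -0.00017804,
       -0.00046195]), 'joint_torque': array([ 8.87639289e-04, -5.15105653e+01, -3.67314041e+01,  2.18367268e-04,
        1.28442337e-02,  1.63956247e-05]), 'tool_pos': array([ 0.28095675, -0.61285884,  0.19037209]), 'tcp_rot': array([-3.06723823e+00, -6.69473844e-01,  6.31584997e-04]), 'wrist_force': array([-0.26029702, -0.21640249,  1.0534882 ]), 'torque': array([-0.01122335,  0.04115267,  0.02052568]), 'width': 0.9999177611223063}
{'vertical_fov': 43.704424030499275, 'cx': 318.3527519162339, 'cy': 196.45860773860022, 'R': array([[ 1.84773364e-02, -9.99828887e-01, -8.85976446e-04],
       [-9.97880110e-01, -1.83860030e-02, -6.24278819e-02],
       [ 6.24009101e-02,  2.03759925e-03, -9.98049084e-01]]), 't': array([-0.04416604,  0.53129969,  1.19484999])}
{'vertical_fov': 45.93972157512406, 'cx': 319.0423888710322, 'cy': 192.47932136617513, 'R': array([[ 0.91884532,  0.39457354,  0.00591679],
       [ 0.28113599, -0.64401377, -0.71148354],
       [-0.27692208,  0.65540674, -0.70267785]]), 't': array([-0.49325895, -0.08042353,  1.10710627])}
```

View pics/top0.png

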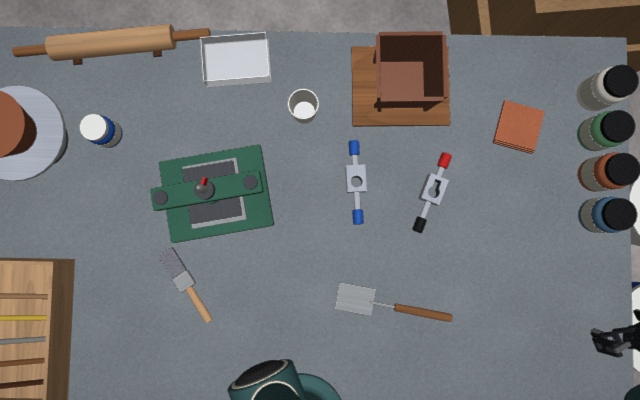

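View pics/side0.png

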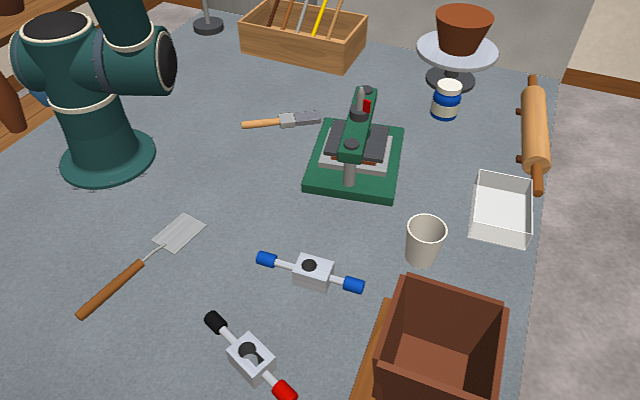

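The top view shows the target handle with its hub at (433,190), red grip at (445,160) and black grip at (420,225). The spare is at (356,180). The screw is at (204,188) with the red key pointing up in the picture. The side view agrees: screw at (360,105), handle at (250,355).

```bash
cat > m.py <<'E'
from h import *
from scipy import ndimage as nd
for n,boxes in (("top",dict(handle=(405,145,460,240),press=(150,140,275,245))),("side",dict(handle=(195,300,305,400),press=(300,75,410,205)))):
    z=np.load(n+"0.npz"); im=z["im"].astype(int); P=cloud(n,z["d"]); r,g,b=im[...,0],im[...,1],im[...,2]; s=im.sum(2)
    red=(r>110)&(g<60)&(b<60); black=(s<110); gray=(abs(r-b)<25)&(s>400)
    def box(k):
        m=np.zeros(r.shape,bool);x0,y0,x1,y1=boxes[k]; m[y0:y1,x0:x1]=1; return m
    def rep(t,m):
        m=m&(z["d"]>0)
        v,u=np.nonzero(m); 
        if len(u)==0: print(n,t,"none");return
        p=P[m]; print(n,t,len(u),"px",u.mean().round(1),v.mean().round(1),"med",np.median(p,0).round(4),"z98",np.percentile(p[:,2],98).round(4),"min",p.min(0).round(3),"max",p.max(0).round(3))
    h=box("handle"); p=box("press")
    rep("redgrip",h&red); rep("blackgrip",h&black&(P[...,2]>.01)); 
    hub=h&(P[...,2]>.036)&~red; rep("hubtop",hub)
    rect=cv2.minAreaRect(onplane(n,np.argwhere(hub)[:,::-1],.04)[:,:2].astype(np.float32)*1000); print(rect)
    rep("key",p&red)
    rep("collar",p&(P[...,2]>.144)&(P[...,2]<.156)&~red)
    rep("shaft",p&(P[...,2]>.165)&~red); rep("tip",p&(P[...,2]>.198)&~red)
    bm=p&(P[...,2]>.122)&(P[...,2]<.142); print("beam",cv2.minAreaRect(P[bm][:,:2].astype(np.float32)*1000))
    im8=z["im"]
    x0,y0,x1,y1=boxes["press"]; a=cv2.resize(im8[y0:y1,x0:x1],(400,int(400*(y1-y0)/(x1-x0))),interpolation=2)
    x0,y0,x1,y1=boxes["handle"]; b_=cv2.resize(im8[y0:y1,x0:x1],(int(a.shape[0]*(x1-x0)/(y1-y0)),a.shape[0]),interpolation=2)
    c=np.hstack([a,b_])[:,:,::-1]; cv2.imwrite(f"pics/c_{n}.png",c[:600,:800])
E
python3 m.py
```

```text
top redgrip 130 px 444.3 159.9 med [ 0.6249 -0.3362  0.0307] z98 0.0366 min [ 0.608 -0.351  0.02 ] max [ 0.642 -0.323  0.037]
top blackgrip 134 px 421.1 219.7 med [ 0.4698 -0.2764  0.0302] z98 0.0355 min [ 0.453 -0.327  0.013] max [ 0.576 -0.263  0.037]
top hubtop 362 px 434.6 188.7 med [ 0.5561 -0.311   0.0402] z98 0.0443 min [ 0.467 -0.344  0.036] max [ 0.592 -0.275  0.046]
((550.5071411132812, -301.9800720214844), (208.28265380859375, 122.40912628173828), 2.1457202434539795)
top key 19 px 202.9 180.4 med [0.552  0.2098 0.1772] z98 0.1809 min [0.544 0.206 0.175] max [0.559 0.214 0.181]
top collar 200 px 205.0 190.3 med [0.5307 0.2067 0.1502] z98 0.1547 min [0.515 0.192 0.144] max [0.559 0.235 0.156]
top shaft 87 px 201.0 187.2 med [0.5353 0.2101 0.1906] z98 0.203 min [0.526 0.205 0.165] max [0.559 0.222 0.205]
top tip 15 px 197.9 187.3 med [0.5353 0.2133 0.2006] z98 0.2047 min [0.531 0.21  0.198] max [0.54  0.218 0.205]
beam ((535.078369140625, 214.09591674804688), (50.50321578979492, 245.4256591796875), 10.987637519836426)
side redgrip 358 px 283.6 391.1 med [ 0.6243 -0.3384  0.03
[... 292 characters left out ...]
036] max [ 0.593 -0.273  0.045]
((541.3429565429688, -301.6706237792969), (166.40769958496094, 158.82479858398438), 26.854978561401367)
side key 87 px 366.2 105.6 med [0.5519 0.2096 0.1678] z98 0.1809 min [0.543 0.204 0.152] max [0.56  0.215 0.181]
side collar 152 px 357.7 111.8 med [0.5355 0.2041 0.1512] z98 0.1551 min [0.516 0.193 0.144] max [0.56  0.228 0.156]
side shaft 138 px 360.9 96.7 med [0.5382 0.2095 0.1849] z98 0.2032 min [0.528 0.205 0.166] max [0.561 0.219 0.205]
side tip 19 px 361.1 89.1 med [0.5373 0.2137 0.2008] z98 0.2046 min [0.532 0.209 0.198] max [0.54  0.217 0.205]
beam ((536.7753295898438, 213.72830200195312), (50.03447341918945, 246.07119750976562), 10.909883499145508)
```

```bash
cat > m2.py <<'E'
from h import *
C=np.array([.536,.2137])
for n in("top","side"):
    z=np.load(n+"0.npz"); im=z["im"].astype(int); P=cloud(n,z["d"]); r,g,b=im[...,0],im[...,1],im[...,2]; s=im.sum(2); Z=P[...,2]
    red=(r>110)&(g<60)&(b<60)&(z["d"]>0)
    k=red&(P[...,1]>.15)&(P[...,1]<.25)
    print(n,"key pts",(P[k]*1000).round(0)[::max(1,k.sum()//14)].tolist())
    near=np.hypot(P[...,0]-.55,P[...,1]+.31)<.12
    rg=red&near&(Z>.008); bg=(s<110)&near&(Z>.012)&(np.hypot(P[...,0]-.55,P[...,1]+.31)>.055)
    A,B=[ (P[m].max(0)+P[m].min(0))[:2]/2 for m in (rg,bg)]
    A2,B2=[ P[m].mean(0)[:2] for m in (rg,bg)]
    print(n,"red",A,A2,"black",B,B2,"mid",(A2+B2)/2,"ang",np.degrees(np.arctan2(*(A2-B2)[::-1])),np.degrees(np.arctan2(*(A-B)[::-1])))
    hub=(Z>.037)&near&(np.hypot(P[...,0]-.55,P[...,1]+.31)<.055)&~red
    rect=cv2.minAreaRect(P[hub][:,:2].astype(np.float32)*1000); print("hub",rect)
    # beam columns / collar circle
    co=(abs(Z-.15)<.003)&(np.hypot(P[...,0]-C[0],P[...,1]-C[1])<.026)
    print("collar", cv2.minEnclosingCircle(P[co][:,:2].astype(np.float32)*1000))
E
python3 m2.py
```

```text
top key pts [[559.0, 210.0, 175.0], [557.0, 210.0, 175.0], [556.0, 207.0, 180.0], [557.0, 206.0, 175.0], [555.0, 212.0, 175.0], [554.0, 209.0, 178.0], [554.0, 207.0, 177.0], [552.0, 211.0, 178.0], [552.0, 210.0, 176.0], [552.0, 206.0, 181.0], [550.0, 211.0, 179.0], [550.0, 209.0, 177.0], [550.0, 208.0, 175.0], [548.0, 214.0, 175.0], [548.0, 211.0, 177.0], [548.0, 209.0, 179.0], [546.0, 211.0, 180.0], [546.0, 210.0, 176.0], [544.0, 211.0, 180.0]]
top red [ 0.62483848 -0.33716782] [ 0.62504832 -0.33641878] black [ 0.46963101 -0.27713212] [ 0.46854057 -0.27574628] mid [ 0.54679444 -0.30608253] ang -21.189543775516224 -21.146938651053702
hub ((554.5671997070312, -311.0369873046875), (46.188873291015625, 64.912841796875), 68.53221893310547)
collar ((534.9517822265625, 214.1575927734375), 21.35638427734375)
side key pts [[545.0, 211.0, 181.0], [554.0, 210.0, 181.0], [556.0, 211.0, 179.0], [558.0, 204.0, 181.0], [553.0, 208.0, 175.0], [549.0, 211.0, 170.0], [544.0, 211.0, 166.0], [558.0, 208.0, 172.0], [556.0, 209.0, 168.0], [554.0, 208.0, 165.0], [552.0, 209.0, 162.0], [549.0, 211.0, 157.0], [548.0, 209.0, 156.0], [548.0, 210.0, 153.0], [555.0, 208.0, 154.0]]
side red [ 0.62610449 -0.33567146] [ 0.62530338 -0.33782556] black [ 0.46973636 -0.27788991] [ 0.47067143 -0.27990087] mid [ 0.54798741 -0.30886322] ang -20.535805658811142 -20.280406760748775
hub ((555.0107421875, -309.8671875), (46.30824279785156, 65.61697387695312), 69.3924331665039)
collar ((538.0429077148438, 214.1446075439453), 22.397951126098633)
```

View pics/c_top.png

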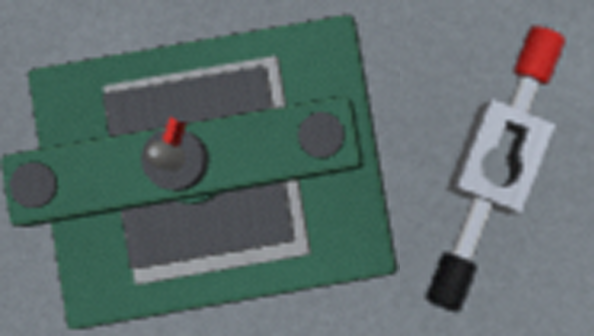

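The key points along about -14.5° (clearly set off from the beam) and the handle along about -20.8°. I estimate the screw axis at (0.536, 0.214) and the hub block's centre at (0.5548, -0.3105). I'm moving above the hub now.

{"fn": "jog_arm", "kwargs": {"motion": [{"dx": 2.28,"dy": 2.52,"turn": -0.066},{"dx": 2.28,"dy": 2.52,"turn": -0.066},{"dx": 2.28,"dy": 2.52,"turn": -0.066},{"dx": 2.28,"dy": 2.52,"turn": -0.066},{"dx": 2.28,"dy": 2.52,"turn": -0.066},{"dx": 2.28,"dy": 2.52,"turn": -0.066},{"dx": 2.28,"dy": 2.52,"turn": -0.066},{"dx": 2.28,"dy": 2.52,"turn": -0.066},{"dx": 2.28,"dy": 2.52,"turn": -0.066},{"dx": 2.28,"dy": 2.52,"turn": -0.066},{"dx": 2.28,"dy": 2.52,"turn": -0.066},{"dx": 2.28,"dy": 2.52,"turn": -0.066}], "fingers": 8.5, "grip_force": 60}}

```text
validation failed for argument at $.mo...
```

{"fn": "jog_arm", "kwargs": {"motion": [{"dz": -2.5},{"dz": -2.5},{"dz": -2.5},{"dz": 0},{"dz": 0},{"dz": 0}]}}

```text
validation failed for argument at $.mo...
```

{"fn": "jog_arm", "kwargs": {"motion": [{"dx": 2.28,"dy": 2.52,"dz": 0,"turn": -0.066}], "fingers": 8.5, "grip_force": 60}}

```text
time: 0.18
tool_pos: [0.3006, -0.5914, 0.1906]
tcp_rot: [3.09, 0.561, -0.004]
wrist_force: [0.6, -0.5, -0.5]
width: 0.994
```

Every row needs all four keys.

{"fn": "jog_arm", "kwargs": {"motion": [{"dx": 2.28,"dy": 2.52,"dz": 0,"turn": -0.066},{"dx": 2.28,"dy": 2.52,"dz": 0,"turn": -0.066},{"dx": 2.28,"dy": 2.52,"dz": 0,"turn": -0.066},{"dx": 2.28,"dy": 2.52,"dz": 0,"turn": -0.066},{"dx": 2.28,"dy": 2.52,"dz": 0,"turn": -0.066},{"dx": 2.28,"dy": 2.52,"dz": 0,"turn": -0.066},{"dx": 2.28,"dy": 2.52,"dz": 0,"turn": -0.066},{"dx": 2.28,"dy": 2.52,"dz": 0,"turn": -0.066},{"dx": 2.28,"dy": 2.52,"dz": 0,"turn": -0.066},{"dx": 2.28,"dy": 2.52,"dz": 0,"turn": -0.066},{"dx": 2.28,"dy": 2.52,"dz": 0,"turn": -0.066}]}}

```text
time: 1.1
tool_pos: [0.5554, -0.3096, 0.1911]
tcp_rot: [-3.089, 0.571, 0.001]
wrist_force: [0.3, -1.2, -0.2]
width: 0.995
```

{"fn": "jog_arm", "kwargs": {"motion": [{"dx": 0,"dy": 0,"dz": -3,"turn": 0},{"dx": 0,"dy": 0,"dz": -3,"turn": 0},{"dx": 0,"dy": 0,"dz": -3,"turn": 0},{"dx": 0,"dy": 0,"dz": 0,"turn": 0},{"dx": 0,"dy": 0,"dz": 0,"turn": 0},{"dx": 0,"dy": 0,"dz": 0,"turn": 0}]}}

```text
time: 1.6
tool_pos: [0.5554, -0.3117, 0.1028]
tcp_rot: [3.09, -0.566, 0.002]
wrist_force: [-0.2, -0.5, -0.0]
width: 0.994
```

{"fn": "jog_arm", "kwargs": {"motion": [{"dx": 0,"dy": 0.1,"dz": -2,"turn": 0},{"dx": 0,"dy": 0,"dz": -2,"turn": 0},{"dx": 0,"dy": 0,"dz": -2,"turn": 0},{"dx": 0,"dy": 0,"dz": -1.6,"turn": 0},{"dx": 0,"dy": 0,"dz": -1,"turn": 0},{"dx": 0,"dy": 0,"dz": -0.5,"turn": 0},{"dx": 0,"dy": 0,"dz": 0,"turn": 0},{"dx": 0,"dy": 0,"dz": 0,"turn": 0}]}}

```text
time: 2.27
tool_pos: [0.5559, -0.311, 0.0122]
tcp_rot: [3.089, -0.566, 0.003]
wrist_force: [0.6, -0.3, 0.0]
width: 0.994
```

{"fn": "jog_arm", "kwargs": {"motion": [{"dx": 0,"dy": 0,"dz": 0,"turn": 0},{"dx": 0,"dy": 0,"dz": 0,"turn": 0},{"dx": 0,"dy": 0,"dz": 0,"turn": 0},{"dx": 0,"dy": 0,"dz": 0,"turn": 0},{"dx": 0,"dy": 0,"dz": 0,"turn": 0},{"dx": 0,"dy": 0,"dz": 0,"turn": 0},{"dx": 0,"dy": 0,"dz": 0,"turn": 0},{"dx": 0,"dy": 0,"dz": 0,"turn": 0},{"dx": 0,"dy": 0,"dz": 0,"turn": 0},{"dx": 0,"dy": 0,"dz": 0,"turn": 0}], "fingers": 3.5, "grip_force": 60}}

```text
time: 3.1
tool_pos: [0.5548, -0.3102, 0.0106]
tcp_rot: [-3.09, 0.566, 0.0]
wrist_force: [0.8, 0.4, -0.2]
width: 0.409
```

Width 0.409 matches the commanded 3.5 cm instead of stopping at 46 mm, so I'm taking a look.

Run:
```python
from h import *
print(bot.read_state()["width"])
im,d=shot("side"); im2,d2=shot("top")
a=cv2.resize(im[250:400,180:330],(400,400)); b=cv2.resize(im2[130:250,380:500],(400,400))
cv2.imwrite("pics/g1.png",np.hstack([a,b])[:,:,::-1])
```

```text
0.408625917827477
```

View pics/g1.png

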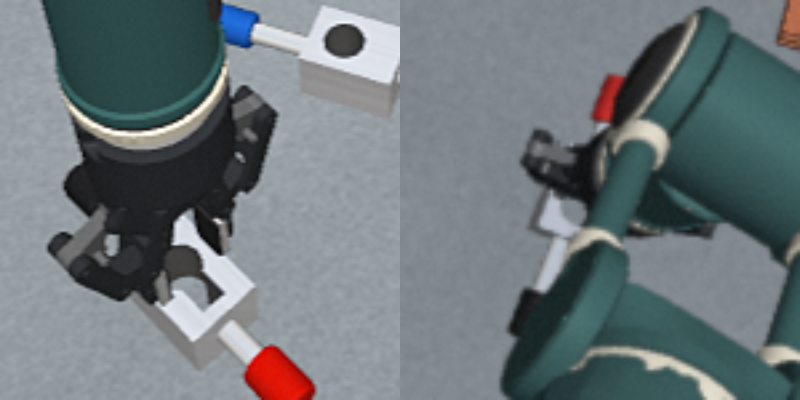

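The fingers straddle the hub's flat sides at the bore, and the spare is undisturbed. I'm closing fully to see where they stop.

{"fn": "jog_arm", "kwargs": {"motion": [{"dx": 0,"dy": 0,"dz": 0,"turn": 0},{"dx": 0,"dy": 0,"dz": 0,"turn": 0},{"dx": 0,"dy": 0,"dz": 0,"turn": 0},{"dx": 0,"dy": 0,"dz": 0,"turn": 0},{"dx": 0,"dy": 0,"dz": 0,"turn": 0},{"dx": 0,"dy": 0,"dz": 0,"turn": 0}], "fingers": 0, "grip_force": 70}}

```text
time: 3.7
tool_pos: [0.5549, -0.3102, 0.0107]
tcp_rot: [-3.09, 0.566, -0.0]
wrist_force: [0.5, 0.0, 0.1]
width: 0.001
```

{"fn": "jog_arm", "kwargs": {"motion": [{"dx": 0,"dy": 0,"dz": 1,"turn": 0},{"dx": 0,"dy": 0,"dz": 1,"turn": 0},{"dx": 0,"dy": 0,"dz": 2,"turn": 0},{"dx": 0,"dy": 0,"dz": 2,"turn": 0},{"dx": 0,"dy": 0,"dz": 0,"turn": 0},{"dx": 0,"dy": 0,"dz": 0,"turn": 0}]}}

```text
time: 4.2
tool_pos: [0.5568, -0.3114, 0.0738]
tcp_rot: [3.088, -0.566, 0.008]
wrist_force: [-0.0, -0.1, -0.1]
width: 0.0
```

It shut to 0, so nothing is in the grasp. I need to see where the fingertips really are relative to the hub.

Run:
```python
from h import *
s=bot.read_state(); print(s["tool_pos"],s["q"])
im,d=shot("side"); im2,d2=shot("top"); np.savez("side1.npz",im=im,d=d); np.savez("top1.npz",im=im2,d=d2)
f,cx,cy,R,t,_=cam("side"); p=R@s["tool_pos"]+t; uv=np.array([cx+f*p[0]/p[2],cy+f*p[1]/p[2]]); print("tcp px",uv)
P=cloud("side",d); near=np.hypot(P[...,0]-.555,P[...,1]+.31)<.1
dark=(im.astype(int).sum(2)<150)&near&(P[...,2]>.05); print("dark lowest",P[dark][P[dark][:,2]<.1].mean(0), P[dark][:,2].min())
q=P[near&(P[...,2]>.036)&(P[...,2]<.044)&(im.min(2)>130)]; print("hub",cv2.minAreaRect(q[:,:2].astype(np.float32)*1000))
im=im.copy(); cv2.circle(im,tuple(int(x) for x in uv),2,(255,255,0),-1)
a=cv2.resize(im[230:400,160:330],(590,590)); 
cv2.imwrite("pics/g2.png",a[:,:,::-1])
```

```text
[ 0.55682823 -0.31138997  0.07379896] [-5.48955761e-01  2.85812621e-01  1.80373692e+00  4.09673207e-05
  1.04654784e+00  1.38404974e+00]
tcp px [248.59852522 344.23633534]
dark lowest [nan nan nan] 0.12189895132248775
hub ((554.671875, -309.5152282714844), (46.13152313232422, 66.11007690429688), 68.79206848144531)<stdin>:6: RuntimeWarning: Mean of empty slice.
  ret = um.true_divide(
```

View pics/g2.png

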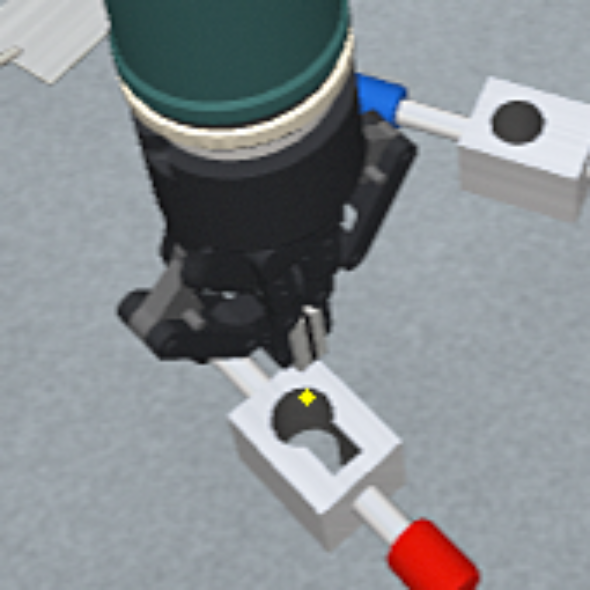

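The reported TCP projects to the yellow dot at (307,397), but the fingertips end near (312,355), which is higher up. I'll measure them from depth.

Run:
```python
from h import *
z=np.load("side1.npz"); P=cloud("side",z["d"]); im=z["im"]
for v in range(322,346,2):
    print(v,[(u,*(P[v,u]*1000).round(0).astype(int).tolist(),int(im[v,u].mean())) for u in (244,247,250,253)])
z=np.load("top1.npz"); P=cloud("top",z["d"]); f,cx,cy,R,t,_=cam("top")
m=(abs(P[...,0]-.557)<.09)&(abs(P[...,1]+.311)<.09)&(P[...,2]>.055); print("top z",np.percentile(P[m][:,2],[0,5,50]))
```

```text
322 [(244, 567, -324, 164, 45), (247, 566, -316, 151, 162), (250, 568, -313, 147, 140), (253, 566, -304, 132, 67)]
324 [(244, 566, -323, 157, 56), (247, 565, -316, 146, 117), (250, 568, -314, 143, 110), (253, 570, -309, 137, 80)]
326 [(244, 562, -320, 143, 129), (247, 566, -318, 143, 126), (250, 568, -314, 138, 95), (253, 569, -309, 131, 102)]
328 [(244, 562, -320, 138, 110), (247, 565, -318, 138, 137), (250, 568, -315, 134, 69), (253, 569, -310, 128, 135)]
330 [(244, 561, -320, 133, 95), (247, 566, -319, 135, 135), (250, 567, -315, 128, 46), (253, 569, -311, 124, 131)]
332 [(244, 561, -321, 129, 68), (247, 566, -320, 131, 132), (250, 567, -315, 123, 0), (253, 528, -259, 2, 149)]
334 [(244, 561, -321, 123, 64), (247, 565, -321, 126, 130), (250, 567, -317, 120, 181), (253, 530, -263, 3, 165)]
336 [(244, 531, -287, 38, 240), (247, 564, -320, 119, 136), (250, 541, -285, 41, 229), (253, 546, -284, 43, 231)]
338 [(244, 534, -291, 41, 224), (247, 538, -289, 41, 229), (250, 542, -287, 40, 225), (253, 547, -286, 41, 221)]
340 [(244, 535, -294, 40, 230), (247, 540, -293, 41, 235), (250, 544, -290, 40, 232), (253, 548, -288, 40, 227)]
342 [(244, 537, -297, 41, 109), (247, 542, -296, 42, 45), (250, 545, -293, 40, 65), (253, 550, -292, 42, 243)]
344 [(244, 537, -298, 36, 65), (247, 540, -295, 34, 67), (250, 543, -292, 30, 65), (253, 551, -293, 38, 30)]
top z [0.11693239 0.25535345 0.49360914]
```

The fingertips really end at z ≈ 0.118 while the reported TCP z is 0.074, so the tool ends about 44 mm higher than reported. The xy position agrees. That means I closed in the air above the hub. I'll open, go down by the measured offset in stages, and watch the force.

{"fn": "jog_arm", "kwargs": {"motion": [{"dx": 0,"dy": 0,"dz": 0,"turn": 0},{"dx": 0,"dy": 0,"dz": 0,"turn": 0},{"dx": 0,"dy": 0,"dz": 0,"turn": 0},{"dx": 0,"dy": 0,"dz": 0,"turn": 0},{"dx": 0,"dy": 0,"dz": 0,"turn": 0},{"dx": 0,"dy": 0,"dz": 0,"turn": 0},{"dx": 0,"dy": 0,"dz": -2,"turn": 0},{"dx": 0,"dy": 0,"dz": -2,"turn": 0},{"dx": 0,"dy": 0,"dz": -2,"turn": 0},{"dx": 0,"dy": 0,"dz": -1,"turn": 0},{"dx": 0,"dy": 0,"dz": 0,"turn": 0},{"dx": 0,"dy": 0,"dz": 0,"turn": 0}], "fingers": 8.5}}

```text
time: 5.3
tool_pos: [0.5544, -0.31, 0.0002]
tcp_rot: [-3.09, 0.566, 0.002]
wrist_force: [-0.1, -0.4, 0.7]
width: 0.992
```

{"fn": "jog_arm", "kwargs": {"motion": [{"dx": 0,"dy": 0,"dz": -1,"turn": 0},{"dx": 0,"dy": 0,"dz": -0.7,"turn": 0},{"dx": 0,"dy": 0,"dz": -0.5,"turn": 0},{"dx": 0,"dy": 0,"dz": 0,"turn": 0},{"dx": 0,"dy": 0,"dz": 0,"turn": 0}]}}

```text
time: 5.72
tool_pos: [0.5545, -0.31, -0.0217]
tcp_rot: [-3.09, 0.566, 0.001]
wrist_force: [0.2, 0.4, -0.7]
width: 0.993
```

No contact. I'll go 1.2 cm further down and close.

{"fn": "jog_arm", "kwargs": {"motion": [{"dx": 0,"dy": 0,"dz": -0.6,"turn": 0},{"dx": 0,"dy": 0,"dz": -0.6,"turn": 0},{"dx": 0,"dy": 0,"dz": 0,"turn": 0},{"dx": 0,"dy": 0,"dz": 0,"turn": 0}]}}

```text
time: 6.05
tool_pos: [0.5543, -0.3099, -0.034]
tcp_rot: [-3.09, 0.566, 0.002]
wrist_force: [0.4, 0.3, 0.6]
width: 0.995
```

{"fn": "jog_arm", "kwargs": {"motion": [{"dx": 0,"dy": 0,"dz": 0,"turn": 0},{"dx": 0,"dy": 0,"dz": 0,"turn": 0},{"dx": 0,"dy": 0,"dz": 0,"turn": 0},{"dx": 0,"dy": 0,"dz": 0,"turn": 0},{"dx": 0,"dy": 0,"dz": 0,"turn": 0},{"dx": 0,"dy": 0,"dz": 0,"turn": 0},{"dx": 0,"dy": 0,"dz": 0,"turn": 0},{"dx": 0,"dy": 0,"dz": 0,"turn": 0}], "fingers": 3.0, "grip_force": 70}}

```text
time: 6.72
tool_pos: [0.5554, -0.3104, -0.0328]
tcp_rot: [3.09, -0.566, 0.002]
wrist_force: [0.4, -0.5, 2.8]
width: 0.527
```

The grasp stopped at 0.527, about 45 mm. Lifting.

{"fn": "jog_arm", "kwargs": {"motion": [{"dx": 0,"dy": 0,"dz": 0.7,"turn": 0},{"dx": 0,"dy": 0,"dz": 1.5,"turn": 0},{"dx": 0,"dy": 0,"dz": 2.5,"turn": 0},{"dx": 0,"dy": 0,"dz": 3,"turn": 0},{"dx": 0,"dy": 0,"dz": 3,"turn": 0},{"dx": 0,"dy": 0,"dz": 3,"turn": 0},{"dx": 0,"dy": 0,"dz": 3,"turn": 0},{"dx": 0,"dy": 0,"dz": 3,"turn": 0},{"dx": 0,"dy": 0,"dz": 2.3,"turn": 0},{"dx": 0,"dy": 0,"dz": 1,"turn": 0},{"dx": 0,"dy": 0,"dz": 0,"turn": 0},{"dx": 0,"dy": 0,"dz": 0,"turn": 0}]}}

```text
time: 7.72
tool_pos: [0.5542, -0.3099, 0.1956]
tcp_rot: [-3.09, 0.566, 0.002]
wrist_force: [0.4, 0.7, -3.1]
width: 0.527
```

{"fn": "jog_arm", "kwargs": {"motion": [{"dx": 0,"dy": 1,"dz": 0,"turn": 0},{"dx": 0,"dy": 2,"dz": 0,"turn": 0.02},{"dx": -0.1,"dy": 3,"dz": 0,"turn": 0.02},{"dx": -0.1,"dy": 3,"dz": 0,"turn": 0.02},{"dx": -0.1,"dy": 3,"dz": 0,"turn": 0.02},{"dx": -0.1,"dy": 3,"dz": 0,"turn": 0.01},{"dx": -0.1,"dy": 3,"dz": 0,"turn": 0.01},{"dx": -0.1,"dy": 3,"dz": 0,"turn": 0.01},{"dx": -0.1,"dy": 3,"dz": 0,"turn": 0},{"dx": -0.1,"dy": 3,"dz": 0,"turn": 0},{"dx": -0.1,"dy": 3,"dz": 0,"turn": 0},{"dx": -0.1,"dy": 3,"dz": 0,"turn": 0}]}}

```text
time: 8.72
tool_pos: [0.5422, 0.0219, 0.1936]
tcp_rot: [3.116, -0.395, -0.008]
wrist_force: [0.3, 0.7, -3.8]
width: 0.53
```

The held load is about 3.5 N, as expected for the handle. Continuing to the screw.

{"fn": "jog_arm", "kwargs": {"motion": [{"dx": 0,"dy": 3,"dz": 0,"turn": 0},{"dx": 0,"dy": 3,"dz": 0,"turn": 0},{"dx": 0,"dy": 3,"dz": 0,"turn": 0},{"dx": 0,"dy": 3,"dz": 0,"turn": 0},{"dx": 0,"dy": 3,"dz": 0,"turn": 0},{"dx": 0,"dy": 2.5,"dz": 0,"turn": 0},{"dx": 0,"dy": 1.7,"dz": 0,"turn": 0},{"dx": 0,"dy": 0,"dz": 0,"turn": 0},{"dx": 0,"dy": 0,"dz": 0,"turn": 0},{"dx": 0,"dy": 0,"dz": 0,"turn": 0},{"dx": 0,"dy": 0,"dz": 0,"turn": 0}]}}

```text
time: 9.63
tool_pos: [0.544, 0.2108, 0.1954]
tcp_rot: [3.115, -0.396, -0.003]
wrist_force: [0.8, -1.1, -3.6]
width: 0.526
```

Run:
```python
from h import *
s=bot.read_state(); print(s["tool_pos"],s["tcp_rot"],s["q"][5])
im,d=shot("side"); P=cloud("side",d); np.savez("side2.npz",im=im,d=d)
im2,d2=shot("top"); P2=cloud("top",d2); np.savez("top2.npz",im=im2,d=d2)
for n,I,Q in(("side",im,P),("top",im2,P2)):
    I=I.astype(int); r,g,b=I[...,0],I[...,1],I[...,2]; Z=Q[...,2]
    near=np.hypot(Q[...,0]-.536,Q[...,1]-.214)<.13
    red=(r>110)&(g<60)&(b<60)&near&(Z>.205); blk=(I.sum(2)<110)&near&(np.hypot(Q[...,0]-.45,Q[...,1]-.236)<.03)
    for t,m in(("red",red),("blk",blk)):
        if m.sum()>5: print(n,t,m.sum(),Q[m].mean(0).round(4),Q[m].min(0).round(3),Q[m].max(0).round(3))
a=cv2.resize(im[60:180,290:430],(700,600)); cv2.imwrite("pics/g3.png",a[:,:,::-1])
```

```text
[0.54399159 0.21076042 0.19536367] [ 3.11509383 -0.39598788 -0.00318447] 2.151003359364047
side red 222 [0.6199 0.1842 0.2565] [0.6   0.175 0.244] [0.637 0.198 0.264]
side blk 202 [0.4559 0.2261 0.255 ] [0.436 0.218 0.239] [0.475 0.242 0.264]
top red 204 [0.6171 0.1882 0.2586] [0.6   0.174 0.251] [0.634 0.203 0.267]
```

View pics/g3.png

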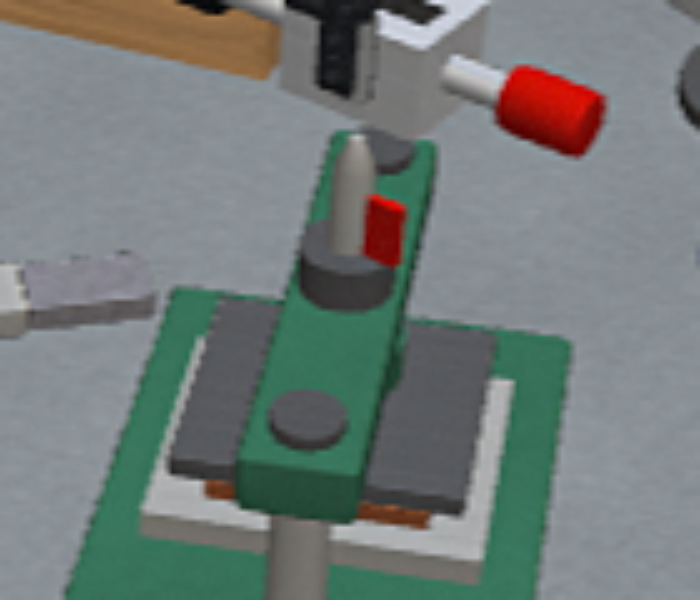

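The side view shows the level handle at (330–600, 50–150) above the screw tip (357,140), with the red key at (385,230) towards the red grip. The measured bar direction is about -14.3°, which matches the key. I'll shift 1 mm in y and go down past the tip, then check the forces before the key.

{"fn": "jog_arm", "kwargs": {"motion": [{"dx": 0,"dy": 0.1,"dz": -0.5,"turn": 0},{"dx": 0,"dy": 0,"dz": -1,"turn": 0},{"dx": 0,"dy": 0,"dz": -1,"turn": 0},{"dx": 0,"dy": 0,"dz": -0.8,"turn": 0},{"dx": 0,"dy": 0,"dz": -0.8,"turn": 0},{"dx": 0,"dy": 0,"dz": 0,"turn": 0},{"dx": 0,"dy": 0,"dz": 0,"turn": 0},{"dx": 0,"dy": 0,"dz": 0,"turn": 0}]}}

```text
time: 10.4
tool_pos: [0.545, 0.2129, 0.1557]
tcp_rot: [-3.117, 0.395, -0.0]
wrist_force: [-0.6, -0.1, -3.6]
width: 0.533
```

Run:
```python
from h import *
s=bot.read_state(); print(s["tool_pos"],s["wrist_force"],s["torque"])
im,d=shot("side"); im2,d2=shot("top")
a=cv2.resize(im[70:150,320:420],(500,400)); b=cv2.resize(im2[140:240,160:260],(290,400),interpolation=2)
cv2.imwrite("pics/g4.png",np.hstack([a,b])[:,:,::-1])
```

```text
[0.54502139 0.212874   0.15574595] [-0.58490855 -0.13457383 -3.62330642] [0.00897326 0.01470561 0.00852628]
```

View pics/g4.png

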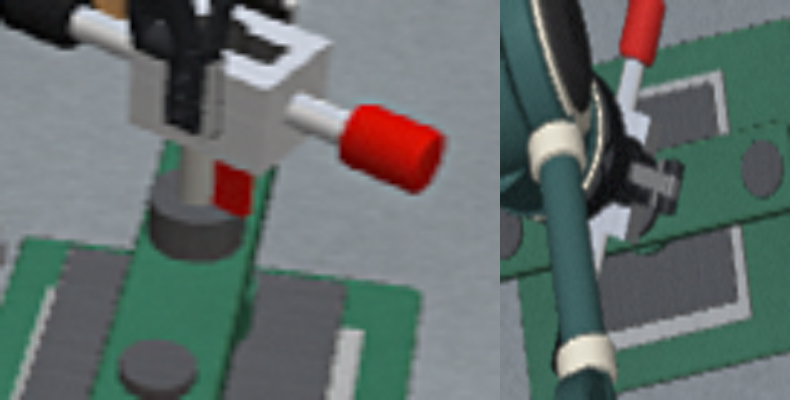

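The screw tip is inside the bore with no contact force, and the key lies under the hub on the red-grip side. Lowering on.

{"fn": "jog_arm", "kwargs": {"motion": [{"dx": 0,"dy": 0,"dz": -0.5,"turn": 0},{"dx": 0,"dy": 0,"dz": -0.5,"turn": 0},{"dx": 0,"dy": 0,"dz": -0.5,"turn": 0},{"dx": 0,"dy": 0,"dz": -0.5,"turn": 0},{"dx": 0,"dy": 0,"dz": 0,"turn": 0},{"dx": 0,"dy": 0,"dz": 0,"turn": 0}]}}

```text
time: 11.0
tool_pos: [0.5442, 0.2126, 0.1348]
tcp_rot: [3.116, -0.395, -0.002]
wrist_force: [-0.1, -0.3, -2.9]
width: 0.524
```

The underside is about 10 mm past the key's top with no contact. I'll finish in small steps.

{"fn": "jog_arm", "kwargs": {"motion": [{"dx": 0,"dy": 0,"dz": -0.4,"turn": 0},{"dx": 0,"dy": 0,"dz": -0.4,"turn": 0},{"dx": 0,"dy": 0,"dz": -0.4,"turn": 0},{"dx": 0,"dy": 0,"dz": -0.2,"turn": 0},{"dx": 0,"dy": 0,"dz": 0,"turn": 0},{"dx": 0,"dy": 0,"dz": 0,"turn": 0}]}}

```text
time: 11.5
tool_pos: [0.5447, 0.2127, 0.1214]
tcp_rot: [3.116, -0.395, -0.001]
wrist_force: [0.1, 0.5, -3.3]
width: 0.525
```

{"fn": "jog_arm", "kwargs": {"motion": [{"dx": 0,"dy": 0,"dz": -0.1,"turn": 0},{"dx": 0,"dy": 0,"dz": -0.1,"turn": 0},{"dx": 0,"dy": 0,"dz": 0,"turn": 0},{"dx": 0,"dy": 0,"dz": 0,"turn": 0}]}}

```text
time: 11.83
tool_pos: [0.5449, 0.2128, 0.1197]
tcp_rot: [-3.117, 0.395, -0.0]
wrist_force: [-0.5, -0.4, -4.0]
width: 0.531
```

{"fn": "jog_arm", "kwargs": {"motion": [{"dx": 0,"dy": 0,"dz": -0.1,"turn": 0},{"dx": 0,"dy": 0,"dz": -0.1,"turn": 0},{"dx": 0,"dy": 0,"dz": 0,"turn": 0},{"dx": 0,"dy": 0,"dz": 0,"turn": 0}]}}

```text
time: 12.17
tool_pos: [0.5448, 0.2128, 0.1176]
tcp_rot: [3.117, -0.395, -0.0]
wrist_force: [-0.4, -0.5, -3.2]
width: 0.529
```

Within about a millimetre of the collar. Releasing, then straight up.

{"fn": "jog_arm", "kwargs": {"motion": [{"dx": 0,"dy": 0,"dz": 0,"turn": 0},{"dx": 0,"dy": 0,"dz": 0,"turn": 0},{"dx": 0,"dy": 0,"dz": 0,"turn": 0},{"dx": 0,"dy": 0,"dz": 0,"turn": 0},{"dx": 0,"dy": 0,"dz": 0,"turn": 0},{"dx": 0,"dy": 0,"dz": 0,"turn": 0},{"dx": 0,"dy": 0,"dz": 0,"turn": 0},{"dx": 0,"dy": 0,"dz": 0,"turn": 0}], "fingers": 8.0}}

```text
time: 12.83
tool_pos: [0.5449, 0.2128, 0.1177]
tcp_rot: [-3.117, 0.395, -0.0]
wrist_force: [-0.2, 0.9, 0.7]
width: 0.94
```

{"fn": "jog_arm", "kwargs": {"motion": [{"dx": 0,"dy": 0,"dz": 0.5,"turn": 0},{"dx": 0,"dy": 0,"dz": 1,"turn": 0},{"dx": 0,"dy": 0,"dz": 2,"turn": 0},{"dx": 0,"dy": 0,"dz": 3,"turn": 0},{"dx": 0,"dy": 0,"dz": 3,"turn": 0},{"dx": 0,"dy": 0,"dz": 3,"turn": 0},{"dx": -1,"dy": -3,"dz": 0,"turn": 0},{"dx": -1,"dy": -3,"dz": 0,"turn": 0},{"dx": -1,"dy": -3,"dz": 0,"turn": 0},{"dx": -1,"dy": -3,"dz": 0,"turn": 0},{"dx": -1,"dy": -2,"dz": 0,"turn": 0},{"dx": 0,"dy": 0,"dz": 0,"turn": 0}]}}

```text
time: 13.83
tool_pos: [0.4936, 0.0696, 0.244]
tcp_rot: [3.115, -0.4, 0.002]
wrist_force: [-1.3, 0.6, -0.3]
width: 0.938
```

Run:
```python
from h import *
s=bot.read_state(); print(s["time"],s["tool_pos"],s["wrist_force"])
im,d=shot("side"); im2,d2=shot("top")
for n,I,D in(("side",im,d),("top",im2,d2)):
    Q=cloud(n,D); I=I.astype(int); r,g,b=I[...,0],I[...,1],I[...,2]; Z=Q[...,2]
    ds=np.hypot(Q[...,0]-.536,Q[...,1]-.214)
    red=(r>110)&(g<60)&(b<60)&(ds<.13)&(ds>.05); blk=(I.sum(2)<110)&(np.hypot(Q[...,0]-.456,Q[...,1]-.235)<.035)&(Z>.15)&(Z<.2)
    hub=(ds<.05)&(I.min(2)>120)&(Z>.18)&(Z<.2)
    for t,m in(("red",red),("blk",blk),("hubtop",hub)):
        if m.sum()>5: print(n,t,m.sum(),Q[m].mean(0).round(4),"z98",np.percentile(Q[m][:,2],98).round(4))
    if hub.sum()>20: print(cv2.minAreaRect(Q[hub][:,:2].astype(np.float32)*1000),np.median(Q[hub][:,2]))
a=cv2.resize(im[70:150,320:420],(500,400)); b=cv2.resize(im2[140:240,160:260],(290,400),interpolation=2)
cv2.imwrite("pics/g5.png",np.hstack([a,b])[:,:,::-1])
```

```text
13.8333 [0.49357846 0.06961685 0.24400757] [-1.2888515   0.63744244 -0.2766577 ]
side red 197 [0.6204 0.1865 0.1789] z98 0.1851
side blk 169 [0.4565 0.2281 0.1776] z98 0.1859
side hubtop 334 [0.5489 0.2105 0.1912] z98 0.1962
((546.1537475585938, 214.13623046875), (50.28715896606445, 65.66961669921875), 75.50057983398438) 0.19170002275977188
top red 177 [0.6177 0.1905 0.1805] z98 0.1865
```

View pics/g5.png

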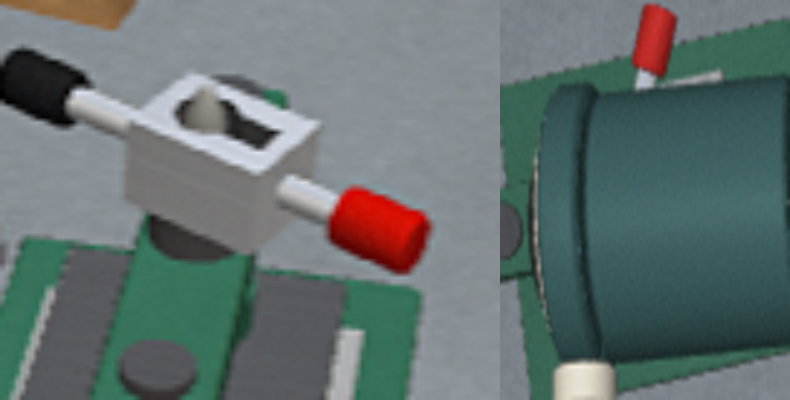

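The handle is seated: hub top at z ≈ 0.191 (0.190 is home), bar level, screw tip showing in the bore, and the arm clear of it. Handing in.

```bash
python3 -c "
from workcell import bot
print(bot.finish_job())"
```

```text
the job is handed in; nothing more can be done
None
```

I put the red/black handle on the screw with its keyway over the red key, lowered it onto the collar, released it and handed the job in at about 14 s.

**Last checks**
- **Height:** the hub's top was at z ≈ 0.191 m, where fully home is 0.190.
- **Level and direction:** the two grips were within about 1.5 mm of each other in height, and the bar pointed along -14.2°, against about -14.5° for the key.
- **Position:** the hub's outline puts the bore about 2 mm from my estimate of the shaft axis. The screw tip shows in the bore.
- **Contact:** the insertion showed no contact force, and the arm was clear of the handle at the end.
- **Not re-measured:** I did not measure the spare handle again. I never touched it, and it looked undisturbed in the pictures taken around the grasp.

**What disagreed:** the first grasp closed on air. The fingertips really end about 44 mm higher than the reported TCP z. I measured that offset from depth and corrected for it; the second grasp held at about 45 mm opening with a load of about 3.5 N.

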